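Find the tired shaker mount and flag it

ROBOT

A 7-joint arm with a two-finger parallel gripper is mounted at the origin on the work surface. World frame = base frame: x ahead of the robot, y to its left, z up, the work surface at z = 0. Lengths are in m, angles in rad, forces in N, time in s.
With the tool pointing down it reaches from about 0.425 to 0.925 m from the base axis. Payload 6.8 kg.
Tool frame: the origin (TCP) lies midway between the tips of the shut fingers; the grasp point (between the pads) lies 19 mm behind it; z points along the fingers, y is the direction in which the jaws open and shut (so a half turn about z gives the same grasp; the last joint's range is limited). The gripper opens to 85 mm and grips with 20 to 120 N. Pads are 22 mm wide; open, the fingers measure 114 mm over their backs; the gripper's body (76 mm by 85 mm) begins 54 mm behind the grasp point. The pads swing forward as they close: fully open they stand 13 mm farther back than shut.
Start: joints at [-1.251, 0.477, 0.022, 1.555, -0.011, 1.109, -0.083], TCP at [0.28, 0.614, 0.231] pointing down, gripper open.
Joint ranges: [-2.96, 2.96], [-0.34, 2.1], [-1.41, 1.46], [0.24, 2.44], [-1.37, 4.51], [0.17, 1.92], [-2.96, 2.96]. Speed limits (rad/s): [2.39, 2.39, 3.14, 3.14, 3.14, 3.14, 3.14].

INTERFACE

Orientations are given as a unit quaternion [w, x, y, z].
In Python, from station import * gives the robot as it stands. The module is installed in compiled form; this text tells all that it offers.
- The arm moves only by the tool jog_arm, never from a script. Its arguments are lists of equal length, an entry for each row: "dp": the shift along the tool's x, y, z in units of 25 mm (1.0 is 25 mm), a list of three; "angular": the turn, a rotation vector about the tool's x, y, z in units of 5 degrees (1.0 is 5 degrees), a list of three; "claw": the finger opening in mm, from 0 to 85.4. A call has exactly 5 rows; each row is the pose to reach, as a shift and turn from the pose commanded when the call began, along the tool's axes at that moment; what a row does not reach only later rows make up. A row lasts 1/10 s, in which the tool goes at most 50 mm and 8.59 degrees, less where a joint would pass 70% of its speed; a pose out of reach is approached as far as the arm can. A call with a gripper value outside its range is refused whole. The fingers move at their own pace and stop on an object; "grip_force" is the grip in N (left out, the last holds). Time passes only in rows, so rows that repeat a pose let the fingers close, or fill a call up. It gives the time, the measured TCP pose, the force and the opening at its end, in the units of the state.
- get_obs(): the state, without advancing time (a new reading comes with each control period).
- read_camera(name): name is "scene" or "top" or "wrist"; returns a dict with "pixels" (384x512x3 uint8, blue, green, red), "camera_matrix" (3x3 intrinsics, pixels), "rvec" (rotation vector, rad) and "tvec" (3), from world to camera coordinates, as OpenCV has them. Camera axes: x right, y down, z forward; pixel columns grow to the right and rows downward; lengths in m; the calibration is good to about 2 mm. A picture is of the moment at which its call begins. There is no depth.
- hand_in(): hands the job in, once; it reports no verdict.
The state is a dict: "t": time; "q": joint angles; "joint_vel": joint speeds; "joint_torque": joint torques, N m; "eef_pos": TCP position; "tool_rot": TCP orientation; "contact_force": force on the tool from outside, world axes, zero at the start; "torque": the same for the moment, N m; "gripper_width": opening from 0.0 (shut) to 1.0 (fully open).
Only numpy, scipy, OpenCV 4.12 (cv2) and the standard library are available. Lean on these libraries where they do the work, as an engineer would, in place of code of your own. Each camera call takes 0.05 s, during which the arm holds its last target.

TASK

The lab shaker's platform is off, showing three spring shock mounts in a row. Starting at the green end of the shaker base and going along the row, press each black pad down a few millimetres with the fingertips to feel how stiff its spring is; then push the orange tag of the softest mount down flat to mark it for replacement, and move clear. Leave the other two tags up, pick nothing up, and do not disturb the things standing around.

Things in the scene. Friction and masses are not known exactly. Their poses are not given: they have to be found in the camera images.
- base: White shaker base, fixed, 220 (own x) x 400 (own y) mm, top 70 mm above the bench; its +y end is green (panel and a 48 mm strip on top). Origin: centre of its underside; z up; yaw within 0.35 rad. Tags on its -x side (towards the robot), pads beyond them. Each tag belongs to the pad with the same own y (+120, 0, -120 mm).
- pad1 (a point): Centre of the top of the first (green end) mount's black rubber pad (48 mm diameter) at rest, 116 mm above the bench; the point stays put when the pad is pressed. The pad springs straight down, 14 mm at most, and returns. Mounts look alike; springs change places each time. About 1 N starts it moving, then 0.35 N/mm (softest), 0.75 or 1.3 N/mm.
- pad2 (a point): Centre of the top of the middle mount's black rubber pad (48 mm diameter) at rest, 116 mm above the bench; the point stays put when the pad is pressed. The pad springs straight down, 14 mm at most, and returns. Mounts look alike; springs change places each time. About 1 N starts it moving, then 0.35 N/mm (softest), 0.75 or 1.3 N/mm.
- pad3 (a point): Centre of the top of the last mount's black rubber pad (48 mm diameter) at rest, 116 mm above the bench; the point stays put when the pad is pressed. The pad springs straight down, 14 mm at most, and returns. Mounts look alike; springs change places each time. About 1 N starts it moving, then 0.35 N/mm (softest), 0.75 or 1.3 N/mm.
- tag1_face (a point): Point on pad1's orange tag, 40 mm from its hinge, mid-thickness; moves with it. Plate 55 long, 34 wide, 4 mm thick. Hinge at the base's own x = -30 mm, 77 mm above the bench; the plate rises from it towards -x, at most 40 degrees, and lies level, 77 mm above the bench, when fully down (hard stop). Stays where pushed; takes about 2 N.
- tag2_face (a point): Point on pad2's orange tag, 40 mm from its hinge, mid-thickness; moves with it. Plate 55 long, 34 wide, 4 mm thick. Hinge at the base's own x = -30 mm, 77 mm above the bench; the plate rises from it towards -x, at most 40 degrees, and lies level, 77 mm above the bench, when fully down (hard stop). Stays where pushed; takes about 2 N.
- tag3_face (a point): Point on pad3's orange tag, 40 mm from its hinge, mid-thickness; moves with it. Plate 55 long, 34 wide, 4 mm thick. Hinge at the base's own x = -30 mm, 77 mm above the bench; the plate rises from it towards -x, at most 40 degrees, and lies level, 77 mm above the bench, when fully down (hard stop). Stays where pushed; takes about 2 N.
- tag1 (a joint): Angle of the tag belonging to pad1: 0 = standing up at 40 degrees, 0.70 rad = flat down. Starts between 0 and 0.12.
- tag2 (a joint): Angle of the tag belonging to pad2: 0 = standing up at 40 degrees, 0.70 rad = flat down. Starts between 0 and 0.12.
- tag3 (a joint): Angle of the tag belonging to pad3: 0 = standing up at 40 degrees, 0.70 rad = flat down. Starts between 0 and 0.12.
- dishes: Bystander, loose: pile of three culture dishes, 92 mm diameter, 48 mm high. Origin: centre of its underside.
- tipbox: Bystander, loose: dark box with a pale lid for pipette tips, 89 x 124 x 65 mm high, beyond the base. Origin: centre of its underside.
- rack: Bystander, loose: blue tube rack, 70 x 130 mm, with three capped tubes that reach 102 mm above the bench. Origin: centre of its underside.
- nut: Bystander, loose: brass thumb nut, 22 mm diameter, 22 mm high, standing on top of the base beyond the pads. Origin: centre of its underside, 70 mm above the bench.

How it is judged:
By the outcome, as a careful person would: the job done as asked, in the order asked, and still so for the second after the job is handed in, with the robot touching nothing.
It also fails if it takes over 54 s, if anything falls off the work surface, if the arm or the gripper's body presses on something with over 40 N, if the wrist force passes 120 N, or if a joint passes its speed limit or range.

## Working session

There is one attempt and no reset: what is moved stays moved. The work goes in short steps, Python scripts to look and compute and a tool call to move; the robot and the scene stay as the last step left them, time stands still between calls to the robot, and variables do not carry over. Pictures are saved under pics/ and viewed, and the job is handed in when it is done.

Besides the shell and the picture viewer there is one more tool, called after "Emit:" by a JSON object that holds its "method" and its "body", one argument or row to a line. jog_arm: Moves the arm, as the interface text tells. Its arguments: {"type":"object","properties":{"dp":{"type":"array","items":{"type":"array","items":{"type":"number"}}},"angular":{"type":"array","items":{"type":"array","items":{"type":"number"}}},"claw":{"type":"array","items":{"type":"number"}},"grip_force":{"type":"number"}},"required":["dp","angular","claw"]}

```bash
mkdir -p pics
python3 - <<'E'
from station import *
import cv2,pickle
o=get_obs();print(o)
for n in("scene","top","wrist"):
    c=read_camera(n);pickle.dump(c,open(n+".pkl","wb"));cv2.imwrite(f"pics/{n}0.png",cv2.resize(c["pixels"],(800,600),interpolation=cv2.INTER_CUBIC))
E
```

```text
{'t': 0.0, 'q': array([-1.25109884,  0.47779404,  0.02232139,  1.55647772, -0.01151802,
        1.10933378, -0.08313008]), 'joint_vel': array([-0.00180746,  0.00056346,  0.00047284,  0.00027662,  0.00034491,
       -0.00124606, -0.00130158]), 'joint_torque': array([-7.40131109e-04, -5.96460736e+01,  1.60785835e+00, -2.81197089e+01,
        1.25775495e-02,  9.49254289e-03,  1.28239324e-05]), 'eef_pos': array([0.27977963, 0.61360699, 0.23031836]), 'tool_rot': array([-1.42892531e-04,  2.12271543e-01,  9.77210266e-01, -9.31744040e-04]), 'contact_force': array([ 0.07796288, -0.45663003,  1.20579569]), 'torque': array([-0.01077157,  0.00540658,  0.00807036]), 'gripper_width': 1.0024028051847558}
```

View pics/scene0.png

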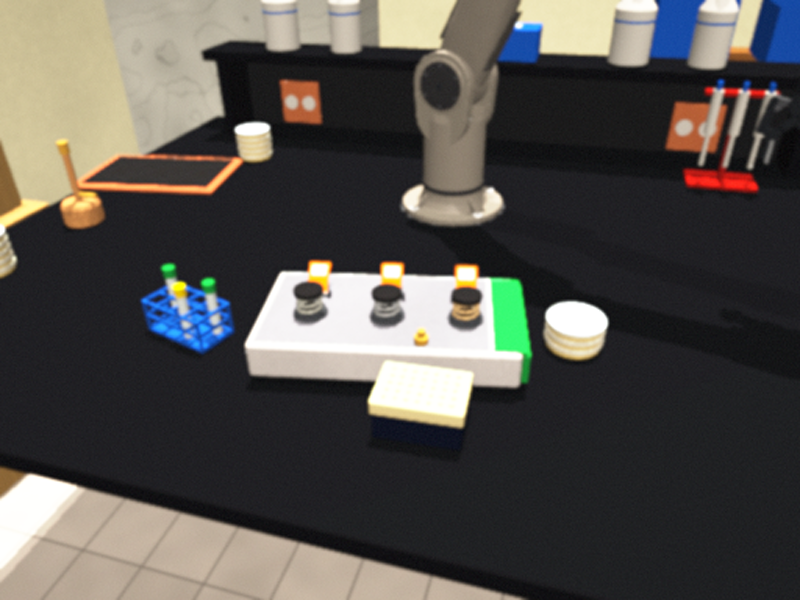

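View pics/top0.png

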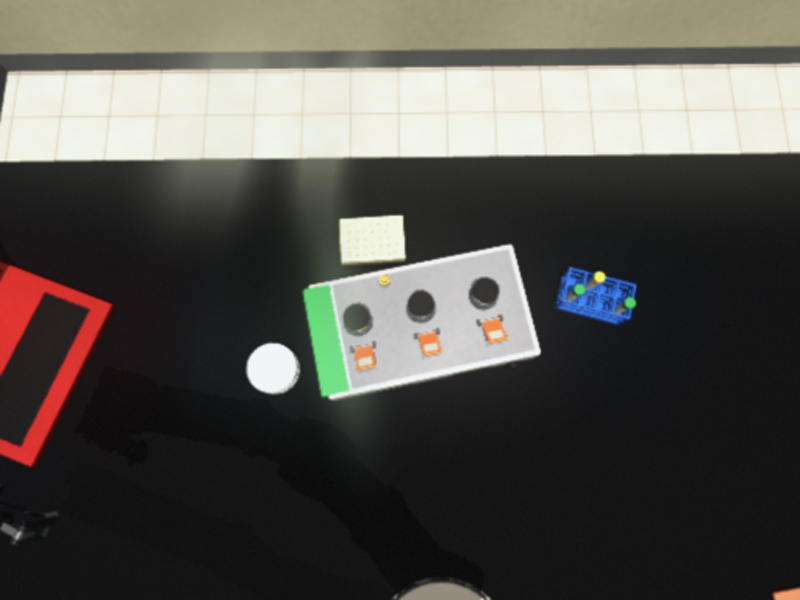

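View pics/wrist0.png

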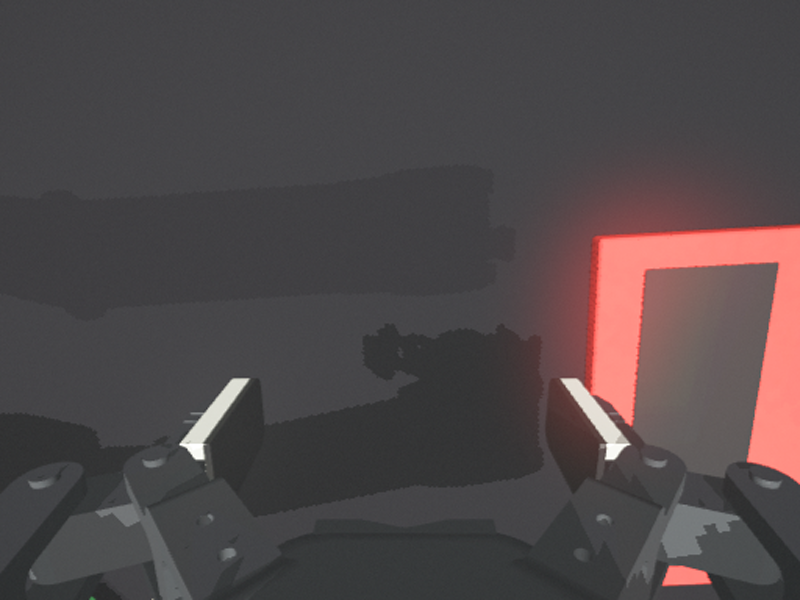

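Top view: base corners near (305,289), (513,246), (540,354), (330,398); pads near (357,319), (421,305), (485,292). I'll enlarge this for the fit.

Run:
```python
import cv2,pickle
c=pickle.load(open("top.pkl","rb"));p=c["pixels"][145:265,185:355]
cv2.imwrite("pics/topc.png",cv2.resize(p,None,fx=4.7,fy=4.7,interpolation=cv2.INTER_CUBIC))
c=pickle.load(open("scene.pkl","rb"));p=c["pixels"][160:260,155:345]
cv2.imwrite("pics/scenec.png",cv2.resize(p,None,fx=4.2,fy=4.2,interpolation=cv2.INTER_CUBIC))
```

```text
(no output)
```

View pics/topc.png

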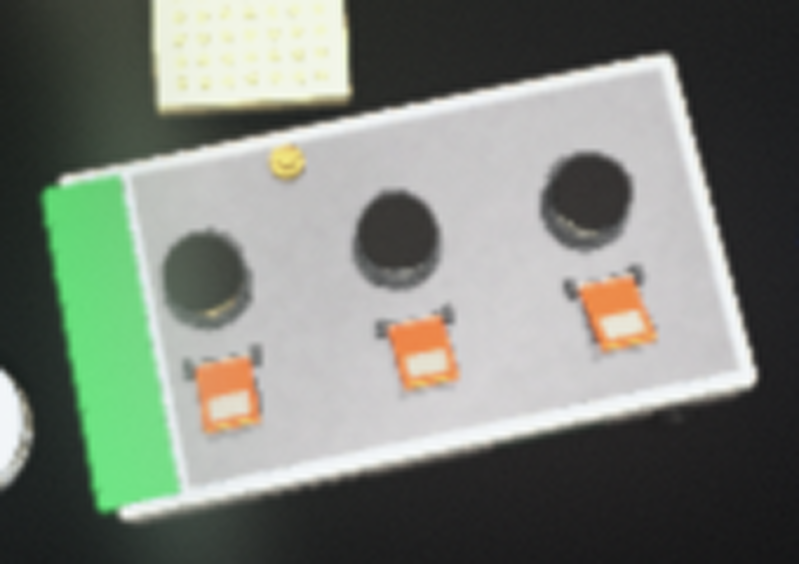

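View pics/scenec.png

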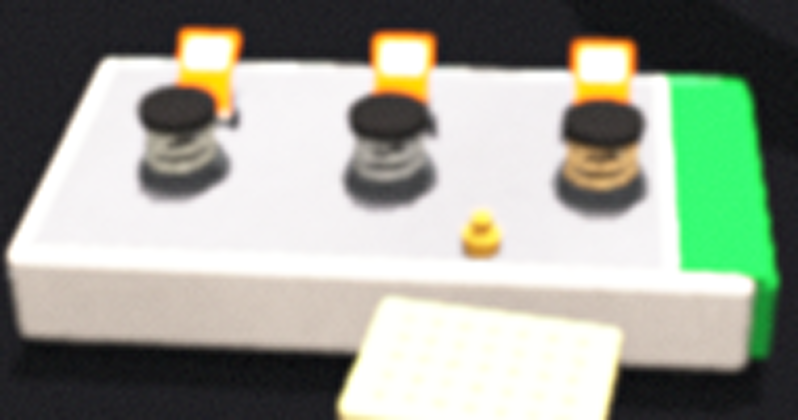

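```bash
cat > h.py <<'E'
import numpy as np,cv2
from scipy.spatial.transform import Rotation as Rn
def bp(c,uv,z):
    R=cv2.Rodrigues(np.array(c["rvec"],float))[0];t=np.array(c["tvec"],float).ravel()
    n=cv2.undistortPoints(np.array([[uv]],float),np.array(c["camera_matrix"]),None).ravel()
    d=R.T@np.array([n[0],n[1],1]);C=-R.T@t
    return C+d*(z-C[2])/d[2]
def q2R(q): return Rn.from_quat([q[1],q[2],q[3],q[0]])
E
python3 - <<'E'
from h import *
import pickle
c=pickle.load(open("top.pkl","rb"))
f=lambda u,v:(185+(u+.5)/4.7-.5,145+(v+.5)/4.7-.5)
P={}
for n,u,v,z in[("p1",205,271,.116),("p2",398,231,.116),("p3",590,191,.116),("TR",671,56,.07),("BR",755,376,.07),("BL",100,512,.07),("TL",45,188,.07),
 ("t1",228,405,.1),("t2",427,362,.1),("t3",620,322,.1),("h1",224,360,.079),("h2",414,321,.079),("h3",605,282,.079),("nut",287,160,.092),("tipc",348,100,.065),("tipb",158,110,.065)]:
    P[n]=bp(c,f(u,v),z);print(n,P[n].round(4))
d=P["p1"]-P["p3"];print(np.linalg.norm(d),np.arctan2(-d[0],d[1]))
d=P["h1"]-P["h3"];print(np.linalg.norm(d),np.arctan2(-d[0],d[1]))
s=pickle.load(open("scene.pkl","rb"))
g=lambda u,v:(155+(u+.5)/4.2-.5,160+(v+.5)/4.2-.5)
for u,v in[(603,123),(388,116),(178,107)]:print(bp(s,g(u,v),.116).round(4))
E
```

```text
p1 [0.5807 0.1409 0.116 ]
p2 [0.6035 0.0257 0.116 ]
p3 [ 0.6266 -0.0902  0.116 ]
TR [ 0.726  -0.1522  0.07  ]
BR [ 0.5197 -0.1929  0.07  ]
BL [0.4428 0.2071 0.07  ]
TL [0.6444 0.2453 0.07  ]
t1 [0.5026 0.1282 0.1   ]
t2 [0.5267 0.0095 0.1   ]
t3 [ 0.5493 -0.107   0.1   ]
h1 [0.5327 0.1321 0.079 ]
h2 [0.5552 0.0159 0.079 ]
h3 [ 0.5779 -0.1021  0.079 ]
nut [0.6547 0.0927 0.092 ]
tipc [0.7009 0.0545 0.065 ]
tipb [0.6959 0.1756 0.065 ]
0.23563757246578443 0.19621783642872317
0.2385555569204148 0.1906412539284655
[0.5901 0.1473 0.116 ]
[0.6133 0.0309 0.116 ]
[ 0.6342 -0.0862  0.116 ]
```

```bash
cat >> h.py <<'E'
def go(*t):
    from station import get_obs
    o=get_obs();R=q2R(o["tool_rot"])
    print("t",round(o["t"],2),"p",o["eef_pos"].round(4),"F",o["contact_force"].round(2),"w",round(float(o["gripper_width"]),3),"axes",R.as_matrix().round(3).tolist(),"M",o["torque"].round(2))
    for x in t: print((R.inv().apply(np.array(x)-o["eef_pos"])/.025).round(3))
E
python3 -c "
from h import *
go((.584,.146,.17))"
```

```text
t 0.15 p [0.2799 0.6138 0.2306] F [ 0.26 -0.39 -0.31] w 1.001 axes [[-0.91, 0.415, -0.0], [0.415, 0.91, -0.001], [-0.0, -0.001, -1.0]] M [ 0.05 -0.   -0.04]
[-18.831 -11.973   2.441]
```

Emit:
{"method": "jog_arm", "body": {
  "dp": [
    [-1.5,-0.95,0.1],
    [-3,-1.9,0.3],
    [-4.5,-2.85,0.5],
    [-6,-3.8,0.7],
    [-7.5,-4.75,0.9]
  ],
  "angular": [
    [0,0,0],
    [0,0,0],
    [0,0,0],
    [0,0,0],
    [0,0,0]
  ],
  "claw": [0,0,0,0,0]
}}

```text
t: 0.65
eef_pos: [0.402, 0.4266, 0.2085]
tool_rot: [-0.0, 0.212, 0.977, -0.0]
contact_force: [1.1, -0.0, 1.7]
gripper_width: 0.144
```

Emit:
{"method": "jog_arm", "body": {
  "dp": [
    [-1.5,-0.95,0.1],
    [-3,-1.9,0.3],
    [-4.5,-2.85,0.5],
    [-6,-3.8,0.7],
    [-7.5,-4.75,0.9]
  ],
  "angular": [
    [0,0,0],
    [0,0,0],
    [0,0,0],
    [0,0,0],
    [0,0,0]
  ],
  "claw": [0,0,0,0,0]
}}

```text
t: 1.15
eef_pos: [0.5233, 0.2409, 0.1861]
tool_rot: [-0.0, 0.212, 0.977, 0.0]
contact_force: [0.5, -0.1, 0.4]
gripper_width: -0.001
```

```bash
python3 -c "
from h import *
go((.584,.146,.17))"
```

```text
t 1.15 p [0.5233 0.2409 0.1861] F [ 0.51 -0.11  0.39] w -0.001 axes [[-0.91, 0.415, -0.0], [0.415, 0.91, 0.0], [0.0, 0.0, -1.0]] M [ 0.05 -0.   -0.03]
[-3.783 -2.447  0.642]
```

Emit:
{"method": "jog_arm", "body": {
  "dp": [
    [-1.3,-0.8,0.2],
    [-2.5,-1.6,0.4],
    [-3.75,-2.4,0.64],
    [-3.75,-2.4,0.64],
    [-3.75,-2.4,0.64]
  ],
  "angular": [
    [0,0,0],
    [0,0,0],
    [0,0,0],
    [0,0,0],
    [0,0,0]
  ],
  "claw": [0,0,0,0,0]
}}

```text
t: 1.65
eef_pos: [0.5832, 0.148, 0.1698]
tool_rot: [-0.0, 0.213, 0.977, -0.0]
contact_force: [-0.2, 1.2, 0.5]
gripper_width: -0.002
```

Run:
```python
from h import *
from station import *
import pickle
go((.584,.146,.12))
for n in("wrist","top"):
    c=read_camera(n);pickle.dump(c,open(n+"1.pkl","wb"));cv2.imwrite(f"pics/{n}1.png",cv2.resize(c["pixels"],(800,600),interpolation=cv2.INTER_CUBIC))
```

```text
t 1.65 p [0.5832 0.148  0.1698] F [-0.24  1.17  0.5 ] w -0.002 axes [[-0.909, 0.417, -0.001], [0.417, 0.909, -0.0], [0.001, -0.001, -1.0]] M [ 0.07  0.02 -0.04]
[-0.066 -0.058  1.994]
```

View pics/wrist1.png

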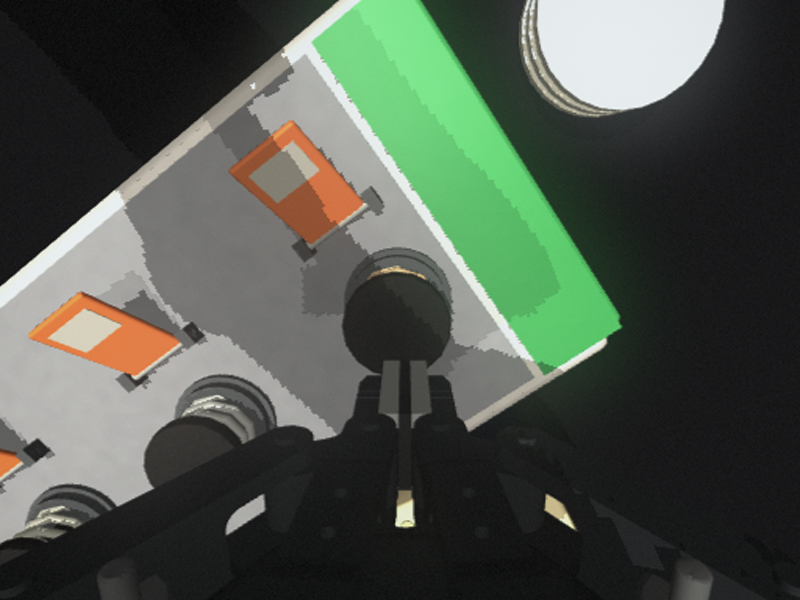

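View pics/top1.png

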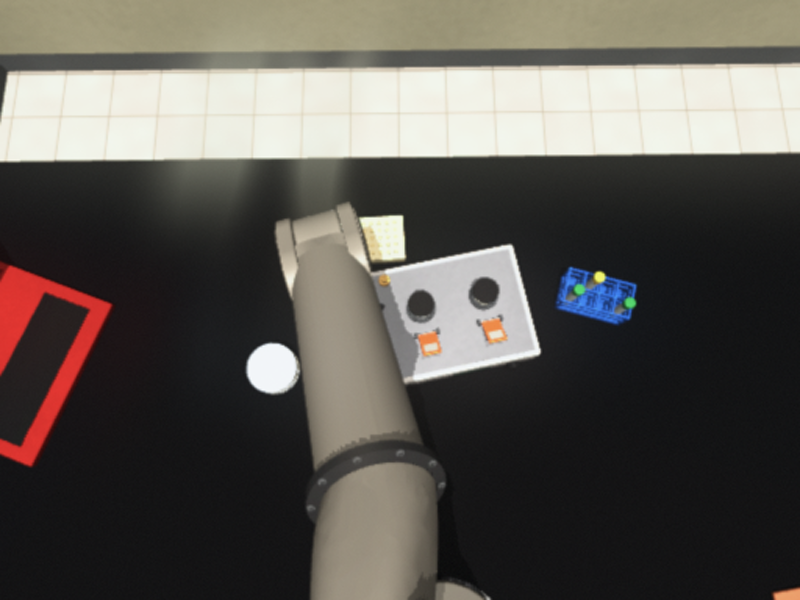

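The wrist view shows pad1's disc centred near (397,322), 109 px wide, just ahead of the fingertips. Pad2's disc is near (196,460), and the tag hinge edges are at (338,227) and (158,362).

Run:
```python
from h import *
import pickle
c=pickle.load(open("wrist1.pkl","rb"))
for n,u,v,z in[("p1",397,324,.116),("p1L",343,322,.116),("p1R",452,322,.116),("p2",197,463,.116),("h1",336,228,.079),("h2",158,362,.079),("tip1",261,146,.112),("tip2",56,314,.112),("cornerGreen",619,325,.07)]:
    print(n,bp(c,((u+.5)*.64-.5,(v+.5)*.64-.5),z).round(4))
```

```text
p1 [0.5799 0.1466 0.116 ]
p1L [0.5693 0.1257 0.116 ]
p1R [0.5891 0.1687 0.116 ]
p2 [0.6033 0.031  0.116 ]
h1 [0.5337 0.1346 0.079 ]
h2 [0.5574 0.0171 0.079 ]
tip1 [0.4901 0.1282 0.112 ]
tip2 [0.514  0.0112 0.112 ]
cornerGreen [0.644  0.2475 0.07  ]
```

Emit:
{"method": "jog_arm", "body": {
  "dp": [
    [0.04,-0.1,1.0],
    [0.04,-0.1,1.8],
    [0.04,-0.1,2.0],
    [0.04,-0.1,2.0],
    [0.04,-0.1,2.0]
  ],
  "angular": [
    [0,0,0],
    [0,0,0],
    [0,0,0],
    [0,0,0],
    [0,0,0]
  ],
  "claw": [0,0,0,0,0]
}}

```text
t: 2.25
eef_pos: [0.5816, 0.1481, 0.1213]
tool_rot: [0.001, 0.212, 0.977, 0.0]
contact_force: [0.9, -0.2, -0.2]
gripper_width: -0.004
```

Emit:
{"method": "jog_arm", "body": {
  "dp": [
    [0,0,0.05],
    [0,0,0.15],
    [0,0,0.25],
    [0,0,0.3],
    [0,0,0.3]
  ],
  "angular": [
    [0,0,0],
    [0,0,0],
    [0,0,0],
    [0,0,0],
    [0,0,0]
  ],
  "claw": [0,0,0,0,0]
}}

```text
t: 2.75
eef_pos: [0.5817, 0.1474, 0.1131]
tool_rot: [0.0, 0.212, 0.977, 0.0]
contact_force: [0.7, -0.0, 3.2]
gripper_width: 0.002
```

Emit:
{"method": "jog_arm", "body": {
  "dp": [
    [0,0,0.05],
    [0,0,0.05],
    [0,0,0.05],
    [0,0,0.05],
    [0,0,0.05]
  ],
  "angular": [
    [0,0,0],
    [0,0,0],
    [0,0,0],
    [0,0,0],
    [0,0,0]
  ],
  "claw": [0,0,0,0,0]
}}

```text
t: 3.25
eef_pos: [0.5816, 0.1474, 0.1118]
tool_rot: [0.0, 0.212, 0.977, 0.0]
contact_force: [1.2, 0.9, 4.6]
gripper_width: -0.002
```

```bash
cat > f.py <<'E'
from h import *
from station import *
F=[];Z=[]
for i in range(10):
    read_camera("top");o=get_obs();F.append(o["contact_force"][2]);Z.append(o["eef_pos"][2])
print("z",np.mean(Z).round(5),"Fz",np.mean(F).round(3),"sd",np.std(F).round(2),o["eef_pos"].round(4),o["t"])
E
python3 f.py
```

```text
z 0.11175 Fz 4.265 sd 0.57 [0.5816 0.1473 0.1117] 3.75
```

Emit:
{"method": "jog_arm", "body": {
  "dp": [
    [0,0,0.05],
    [0,0,0.1],
    [0,0,0.15],
    [0,0,0.15],
    [0,0,0.15]
  ],
  "angular": [
    [0,0,0],
    [0,0,0],
    [0,0,0],
    [0,0,0],
    [0,0,0]
  ],
  "claw": [0,0,0,0,0]
}}

```text
t: 4.25
eef_pos: [0.5816, 0.1474, 0.1082]
tool_rot: [0.0, 0.212, 0.977, 0.0]
contact_force: [1.6, 1.8, 7.0]
gripper_width: -0.003
```

```bash
python3 f.py
```

```text
z 0.10818 Fz 6.981 sd 0.48 [0.5816 0.1473 0.1082] 4.75
```

Pad 1: (6.98−4.27)/3.57 mm ≈ 0.76 N/mm, so it's the medium spring. Next is pad 2.

Emit:
{"method": "jog_arm", "body": {
  "dp": [
    [0,0,-0.8],
    [0,0,-1.6],
    [-0.9,-1.3,-1.6],
    [-1.8,-2.6,-1.6],
    [-2.81,-3.94,-1.6]
  ],
  "angular": [
    [0,0,0],
    [0,0,0],
    [0,0,0],
    [0,0,0],
    [0,0,0]
  ],
  "claw": [0,0,0,0,0]
}}

```text
t: 5.25
eef_pos: [0.6018, 0.0272, 0.1464]
tool_rot: [-0.002, 0.212, 0.977, -0.001]
contact_force: [0.4, -0.3, -0.4]
gripper_width: 0.002
```

Emit:
{"method": "jog_arm", "body": {
  "dp": [
    [0,0,0],
    [0,0,0.5],
    [0,0,1.0],
    [0,0,1.1],
    [0,0,1.1]
  ],
  "angular": [
    [0,0,0],
    [0,0,0],
    [0,0,0],
    [0,0,0],
    [0,0,0]
  ],
  "claw": [0,0,0,0,0]
}}

```text
t: 5.75
eef_pos: [0.6029, 0.0297, 0.1187]
tool_rot: [-0.002, 0.211, 0.977, -0.0]
contact_force: [0.2, -0.3, 0.0]
gripper_width: 0.001
```

```bash
python3 f.py
```

```text
z 0.12046 Fz 0.164 sd 0.65 [0.6043 0.0284 0.1205] 6.25
```

Emit:
{"method": "jog_arm", "body": {
  "dp": [
    [0,0,0.1],
    [0,0,0.2],
    [0,0,0.3],
    [0,0,0.35],
    [0,0,0.35]
  ],
  "angular": [
    [0,0,0],
    [0,0,0],
    [0,0,0],
    [0,0,0],
    [0,0,0]
  ],
  "claw": [0,0,0,0,0]
}}

```text
t: 6.75
eef_pos: [0.6043, 0.0284, 0.1115]
tool_rot: [0.0, 0.212, 0.977, 0.0]
contact_force: [-0.1, 1.2, 1.8]
gripper_width: 0.0
```

```bash
python3 f.py
```

```text
z 0.11168 Fz 2.534 sd 0.59 [0.6043 0.0284 0.1116] 7.25
```

Emit:
{"method": "jog_arm", "body": {
  "dp": [
    [0,0,0.05],
    [0,0,0.1],
    [0,0,0.15],
    [0,0,0.15],
    [0,0,0.15]
  ],
  "angular": [
    [0,0,0],
    [0,0,0],
    [0,0,0],
    [0,0,0],
    [0,0,0]
  ],
  "claw": [0,0,0,0,0]
}}

```text
t: 7.75
eef_pos: [0.6044, 0.0284, 0.1079]
tool_rot: [0.0, 0.212, 0.977, 0.0]
contact_force: [0.1, -0.6, 4.0]
gripper_width: -0.001
```

```bash
python3 f.py
```

```text
z 0.10787 Fz 3.753 sd 0.37 [0.6043 0.0284 0.1078] 8.25
```

Pad 2: about 0.32 N/mm, so it's the softest. Pad 3 gets pressed too, as the task asks.

Emit:
{"method": "jog_arm", "body": {
  "dp": [
    [0,0,-0.8],
    [0,0,-1.6],
    [-0.9,-1.3,-1.6],
    [-1.8,-2.6,-1.6],
    [-2.81,-3.88,-1.6]
  ],
  "angular": [
    [0,0,0],
    [0,0,0],
    [0,0,0],
    [0,0,0],
    [0,0,0]
  ],
  "claw": [0,0,0,0,0]
}}

```text
t: 8.75
eef_pos: [0.6271, -0.0896, 0.1472]
tool_rot: [-0.001, 0.212, 0.977, 0.0]
contact_force: [0.2, 0.4, -0.4]
gripper_width: -0.0
```

Emit:
{"method": "jog_arm", "body": {
  "dp": [
    [0,0,0],
    [0,0,0.5],
    [0,0,1.0],
    [0,0,1.1],
    [0,0,1.1]
  ],
  "angular": [
    [0,0,0],
    [0,0,0],
    [0,0,0],
    [0,0,0],
    [0,0,0]
  ],
  "claw": [0,0,0,0,0]
}}

```text
t: 9.25
eef_pos: [0.6269, -0.0874, 0.1188]
tool_rot: [-0.001, 0.211, 0.977, 0.0]
contact_force: [0.3, 0.7, 1.2]
gripper_width: 0.001
```

Emit:
{"method": "jog_arm", "body": {
  "dp": [
    [0,0,0],
    [0,0,0.15],
    [0,0,0.25],
    [0,0,0.35],
    [0,0,0.35]
  ],
  "angular": [
    [0,0,0],
    [0,0,0],
    [0,0,0],
    [0,0,0],
    [0,0,0]
  ],
  "claw": [0,0,0,0,0]
}}

```text
t: 9.75
eef_pos: [0.6285, -0.0888, 0.1121]
tool_rot: [0.001, 0.212, 0.977, 0.0]
contact_force: [-1.0, 1.0, 6.3]
gripper_width: -0.001
```

```bash
python3 f.py
```

```text
z 0.11235 Fz 5.877 sd 0.6 [ 0.6285 -0.0887  0.1124] 10.25
```

Emit:
{"method": "jog_arm", "body": {
  "dp": [
    [0,0,0.05],
    [0,0,0.1],
    [0,0,0.15],
    [0,0,0.15],
    [0,0,0.15]
  ],
  "angular": [
    [0,0,0],
    [0,0,0],
    [0,0,0],
    [0,0,0],
    [0,0,0]
  ],
  "claw": [0,0,0,0,0]
}}

```text
t: 10.75
eef_pos: [0.6285, -0.0888, 0.1092]
tool_rot: [0.001, 0.212, 0.977, 0.0]
contact_force: [-2.4, 1.3, 10.9]
gripper_width: 0.004
```

```bash
python3 f.py; python3 -c "
from h import *
go((.522,.0125,.15))"
```

```text
z 0.10919 Fz 9.905 sd 0.63 [ 0.6285 -0.0888  0.1092] 11.25
t 11.25 p [ 0.6285 -0.0888  0.1092] F [-2.08  1.38  9.91] w -0.003 axes [[-0.91, 0.415, 0.001], [0.415, 0.91, 0.001], [-0.001, 0.001, -1.0]] M [ 0.27  0.58 -0.01]
[ 5.554  1.921 -1.636]
```

Pad 3: about 1.27 N/mm, so it's the stiffest. The soft mount is pad 2, so I'll push tag 2 down.

Emit:
{"method": "jog_arm", "body": {
  "dp": [
    [0,0,-0.8],
    [0,0,-1.7],
    [1.4,0.47,-1.7],
    [2.8,0.94,-1.7],
    [4.2,1.4,-1.7]
  ],
  "angular": [
    [0,0,0],
    [0,0,0],
    [0,0,0],
    [0,0,0],
    [0,0,0]
  ],
  "claw": [0,0,0,0,0]
}}

```text
t: 11.75
eef_pos: [0.5458, -0.013, 0.1503]
tool_rot: [0.0, 0.213, 0.977, 0.0]
contact_force: [0.8, 0.4, -0.1]
gripper_width: -0.0
```

Emit:
{"method": "jog_arm", "body": {
  "dp": [
    [0.7,0.23,0],
    [1.38,0.47,0],
    [1.38,0.47,0],
    [1.38,0.47,0],
    [1.38,0.47,0]
  ],
  "angular": [
    [0,0,0],
    [0,0,0],
    [0,0,0],
    [0,0,0],
    [0,0,0]
  ],
  "claw": [0,0,0,0,0]
}}

```text
t: 12.25
eef_pos: [0.5211, 0.0105, 0.1504]
tool_rot: [0.0, 0.213, 0.977, -0.0]
contact_force: [-0.3, 1.1, 0.4]
gripper_width: 0.007
```

Run:
```python
from h import *
from station import *
import pickle
go((.521,.0115,.079))
for n in("wrist","scene"):
    c=read_camera(n);pickle.dump(c,open(n+"2.pkl","wb"));cv2.imwrite(f"pics/{n}2.png",cv2.resize(c["pixels"],(800,600),interpolation=cv2.INTER_CUBIC))
```

```text
t 12.25 p [0.5211 0.0105 0.1504] F [-0.27  1.06  0.43] w 0.007 axes [[-0.909, 0.416, 0.001], [0.416, 0.909, -0.0], [-0.001, -0.0, -1.0]] M [0.02 0.01 0.03]
[0.022 0.034 2.855]
```

View pics/wrist2.png

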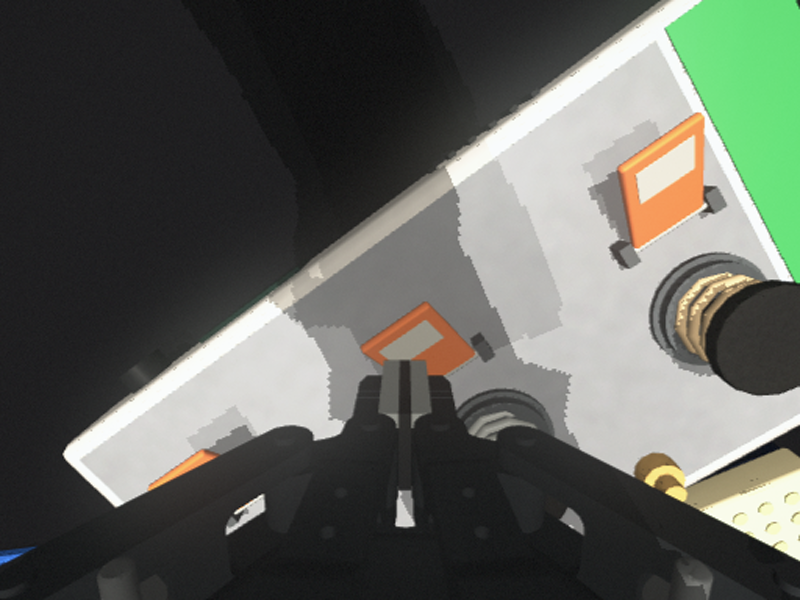

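View pics/scene2.png

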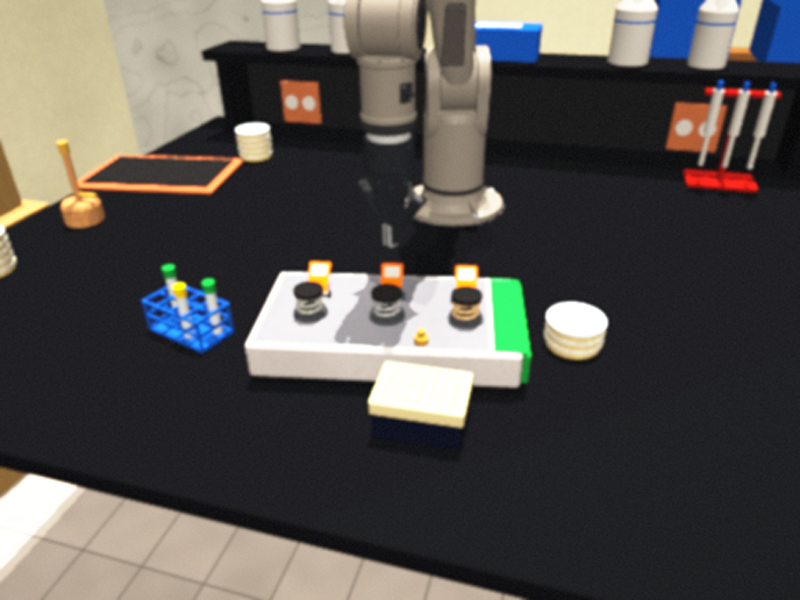

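The wrist view has the fingertips at (405,370), over tag 2's face near (420,340), and both other tags still stand. Pressing down.

Emit:
{"method": "jog_arm", "body": {
  "dp": [
    [0,0,0.7],
    [0,0,1.3],
    [0,0,1.7],
    [0,0,2.1],
    [0,0,2.4]
  ],
  "angular": [
    [0,0,0],
    [0,0,0],
    [0,0,0],
    [0,0,0],
    [0,0,0]
  ],
  "claw": [0,0,0,0,0]
}}

```text
t: 12.85
eef_pos: [0.5206, 0.0111, 0.0897]
tool_rot: [0.0, 0.213, 0.977, -0.0]
contact_force: [-2.2, -0.3, 2.1]
gripper_width: -0.005
```

Emit:
{"method": "jog_arm", "body": {
  "dp": [
    [0,0,0.1],
    [0,0,0.2],
    [0,0,0.3],
    [0,0,0.4],
    [0,0,0.4]
  ],
  "angular": [
    [0,0,0],
    [0,0,0],
    [0,0,0],
    [0,0,0],
    [0,0,0]
  ],
  "claw": [0,0,0,0,0]
}}

```text
t: 13.35
eef_pos: [0.5205, 0.0115, 0.0802]
tool_rot: [0.0, 0.212, 0.977, 0.0]
contact_force: [0.3, 0.0, 0.5]
gripper_width: -0.002
```

```bash
python3 f.py
```

```text
z 0.08037 Fz 0.316 sd 0.4 [0.5204 0.0114 0.0803] 13.85
```

Emit:
{"method": "jog_arm", "body": {
  "dp": [
    [0,0,0.03],
    [0,0,0.06],
    [0,0,0.08],
    [0,0,0.1],
    [0,0,0.1]
  ],
  "angular": [
    [0,0,0],
    [0,0,0],
    [0,0,0],
    [0,0,0],
    [0,0,0]
  ],
  "claw": [0,0,0,0,0]
}}

```text
t: 14.35
eef_pos: [0.5204, 0.0114, 0.0787]
tool_rot: [-0.0, 0.212, 0.977, 0.0]
contact_force: [-3.7, -0.6, 11.5]
gripper_width: 0.004
```

```bash
python3 f.py
```

```text
z 0.07873 Fz 11.942 sd 0.22 [0.5204 0.0114 0.0787] 14.85
```

Tag 2 has reached its hard stop: z is 78.7 mm with 12 N. I'll lift off and move clear, back towards the robot's side.

Emit:
{"method": "jog_arm", "body": {
  "dp": [
    [0,0,-1],
    [0,0,-2.5],
    [0,0,-4],
    [0,0,-5],
    [0,0,-5]
  ],
  "angular": [
    [0,0,0],
    [0,0,0],
    [0,0,0],
    [0,0,0],
    [0,0,0]
  ],
  "claw": [0,0,0,0,0]
}}

```text
t: 15.35
eef_pos: [0.5228, 0.0115, 0.2064]
tool_rot: [0.003, 0.212, 0.977, 0.001]
contact_force: [0.6, -0.3, 0.1]
gripper_width: -0.001
```

Emit:
{"method": "jog_arm", "body": {
  "dp": [
    [1,1.5,0],
    [2,3,0],
    [3,4.5,0],
    [4,6,0],
    [5,7.5,0]
  ],
  "angular": [
    [0,0,0],
    [0,0,0],
    [0,0,0],
    [0,0,0],
    [0,0,0]
  ],
  "claw": [0,0,0,0,0]
}}

```text
t: 15.85
eef_pos: [0.4834, 0.2353, 0.2018]
tool_rot: [-0.001, 0.212, 0.977, -0.0]
contact_force: [0.7, -0.3, 0.1]
gripper_width: 0.001
```

Emit:
{"method": "jog_arm", "body": {
  "dp": [
    [0.5,1.5,0],
    [1,3,0],
    [1.5,4.5,0],
    [1.5,4.5,0],
    [1.5,4.5,0]
  ],
  "angular": [
    [0,0,0],
    [0,0,0],
    [0,0,0],
    [0,0,0],
    [0,0,0]
  ],
  "claw": [0,0,0,0,0]
}}

```text
t: 16.35
eef_pos: [0.4961, 0.3522, 0.2012]
tool_rot: [-0.001, 0.211, 0.977, -0.001]
contact_force: [-0.2, -0.3, -0.4]
gripper_width: 0.003
```

Run:
```python
from h import *
from station import *
go((.521,.0115,.079))
a=read_camera("top")["pixels"][130:265,150:420];b=read_camera("scene")["pixels"][150:290,85:400]
cv2.imwrite("pics/top3.png",cv2.resize(a,None,fx=2.9,fy=2.9,interpolation=cv2.INTER_CUBIC))
cv2.imwrite("pics/scene3.png",cv2.resize(b,None,fx=2.5,fy=2.5,interpolation=cv2.INTER_CUBIC))
```

```text
t 16.35 p [0.4961 0.3522 0.2012] F [-0.17 -0.26 -0.44] w 0.003 axes [[-0.911, 0.413, -0.002], [0.413, 0.911, -0.002], [0.001, -0.002, -1.0]] M [-0.05 -0.04 -0.02]
[ -6.541 -11.988   4.908]
```

View pics/top3.png

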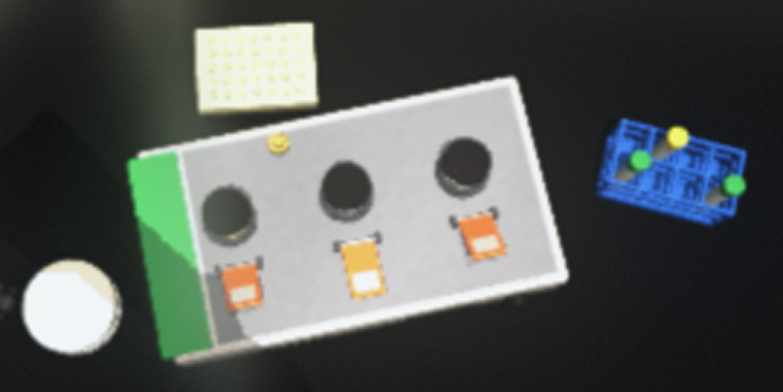

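View pics/scene3.png

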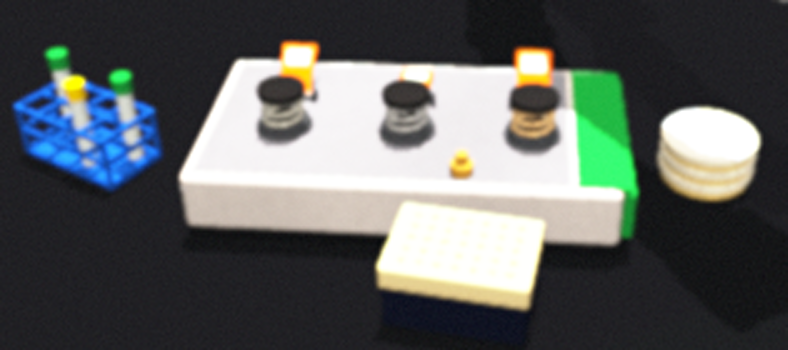

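The top view shows tag 2 flat and longer at (365,270). Tags 1 and 3, at (242,288) and (482,236), are still up. The nut, tip box, dishes and rack haven't moved. Handing in.

```bash
python3 -c "
from station import *
print(hand_in())"
```

```text
the job is handed in; nothing more can be done
None
```

I pressed all three pads in order from the green end. The middle mount is the softest, so I pushed its orange tag (tag 2) down flat, and I handed the job in at about 16.5 s of the 54 s allowed.

| Pad | Measured stiffness (N/mm) | Matches spring (N/mm) |
|---|---|---|
| 1 (green end) | 0.76 | 0.75 |
| 2 (middle) | 0.32 | 0.35 (softest) |
| 3 (far end) | 1.27 | 1.3 |

- **Presses:** each pad went down about 7–8 mm at most, well within its 14 mm travel.
- **Tag 2:** it reached its hard stop, with the fingertips at 78.7 mm above the bench and about 12 N of force.
- **Final pictures:** taken after I moved clear, they show tag 2 flat, tags 1 and 3 still up, and the nut, tip box, dishes and rack where they started. The arm was clear, touching nothing.
- **Disagreement:** my first pad positions from the scene camera were up to about 10 mm off those from the top camera. The wrist camera settled it before I pressed anything. No other check failed.

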